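# Weigh two finial castings by hand and hold the solid one up to the microscope

## Task

Turn the rotary switch on the microscope's stand clockwise until it clicks over to on, so that its ring light is lit. Then lift the two raw finial castings off the leather mat by their sprues, one after the other, feel which is clearly heavier (that one came out solid, the other is hollow) and leave the lighter one standing upright on the mat. Finish while holding the heavier one upright and still, clear of everything, in front of the microscope's lens, its ball centred on the lens axis with the ball's middle about 50 mm from the front of the ring light; knock nothing over, keep the castings off the microscope and do not disturb the things lying round about.

Things in the scene. Friction and masses are not known exactly. Their poses are not given: they have to be found in the camera images.
- microscope: Digital microscope on a fixed stand, nothing above 160 mm. Origin on the bench; grey base x -110..65, y -115..55 mm, top at 16 mm. Its 36 mm tube lies level along the stand's y, axis at x = 35 mm, 135 mm high, from y = -112 mm to the lens at y = 30 mm, which looks along +y. Ring light 46 mm across, front face at y = 30 mm. Black control housing 74 x 110 mm, top at 37 mm, on the -x side.
- switch_grip (a point): On the rotary switch's upright axis at grip height: stand's frame x = -62, y = -40 mm, 52 mm above the bench. The knob has a skirt 40 mm across and an upright bar grip 36 mm long, 11 mm wide, 43 to 61 mm above the bench. The point turns with it: x along the bar (white pointer line at its +x end), y across it.
- lamp_switch (a joint): Angle of the rotary switch: 0 = off (bar along the stand's x axis, pointer to the white dot), 1.05 rad (60 degrees) = on (pointer to the white bar); grows clockwise seen from above. Spring detents pull it to the nearer end; turning takes up to about 0.1 N m, and past half way it snaps on by itself.
- focus (a point): The presenting point in the air: on the lens axis, 50 mm in front of the ring light's face, 135 mm above the bench (stand's frame x = +35 mm, y = +80 mm). Axes as the stand's: y away from the lens, z up.
- mat: Brown leather mat 140 x 250 mm (x, y), 4 mm thick, fixed on the bench; origin at the centre of its underside. The castings stand on it.
- casting_1: One of two raw brass castings of one shape; which is the heavier cannot be seen. Origin at the centre of its foot, z up. Foot 42 mm across, slim neck, 34 mm ball with its centre 41 mm up, on top the sprue to grip: a round stub 12 mm across from 60 to 98 mm. Stands on the mat. The lighter weighs 0.16 to 0.22 kg, the heavier 0.32 to 0.42 kg.
- casting_2: The other casting, of the same shape and size as casting_1.
- casting_1_ball (a point): Centre of casting_1's ball, 41 mm above its foot.
- casting_2_ball (a point): Centre of casting_2's ball, 41 mm above its foot.
- bracelet: Fine gold bracelet, 70 mm across and 5 mm high, lying on the bench behind the mat; to be left alone.
- bottle: White plastic dropper bottle, 42 mm across and 120 mm tall, standing on the bench behind the mat; to be left alone.
Mind the look-alikes: they are no part of the job. Leave any purple look-alike of the casting_2 alone.

How it is judged (in metres and radians):
On the way, in this order (a step that is already met when the one before it is completed fails the run):
1. the ring light's switch is turned to on (value of joint lamp_switch above 0.95 rad), for 0.2 s.
2. the lighter casting is lifted clear of the mat (the one left standing there presses on it with over 2.6 N) (((height (world z) of casting_1 above 0.014 m and contact force between the fingers and casting_1 above 1 N and contact force between casting_2 and mat above 2.6 N) or (height (world z) of casting_2 above 0.014 m and contact force between the fingers and casting_2 above 1 N and contact force between casting_1 and mat above 2.6 N))), for 0.3 s.
3. the lighter casting stands upright on the mat again, let go (((height (world z) of casting_1 below 0.007 m and angle between casting_1's own z axis and vertical below 0.1 rad and contact force between the fingers and casting_1 below 0.1 N and contact force between casting_1 and mat between 0.5 and 2.6 N) or (height (world z) of casting_2 below 0.007 m and angle between casting_2's own z axis and vertical below 0.1 rad and contact force between the fingers and casting_2 below 0.1 N and contact force between casting_2 and mat between 0.5 and 2.6 N))), for 0.2 s.
4. the heavier casting is lifted while the lighter stands on the mat (((height (world z) of casting_1 above 0.03 m and contact force between the fingers and casting_1 above 1 N and height (world z) of casting_2 below 0.007 m and angle between casting_2's own z axis and vertical below 0.1 rad and contact force between the fingers and casting_2 below 0.1 N and contact force between casting_2 and mat between 0.5 and 2.6 N) or (height (world z) of casting_2 above 0.03 m and contact force between the fingers and casting_2 above 1 N and height (world z) of casting_1 below 0.007 m and angle between casting_1's own z axis and vertical below 0.1 rad and contact force between the fingers and casting_1 below 0.1 N and contact force between casting_1 and mat between 0.5 and 2.6 N))), for 0.2 s.
At the end, for the whole second after the job is handed in: Switch on (over 0.95 rad); heavier casting held still by the fingers, upright within 0.2 rad, touching nothing else, ball centre within 15 mm of the lens axis and 30 to 70 mm from the ring light's face; lighter casting let go, standing upright on the mat (value of joint lamp_switch above 0.95 rad and ((x of casting_1_ball in the frame of focus between -0.015 and 0.015 m and z of casting_1_ball in the frame of focus between -0.015 and 0.015 m and y of casting_1_ball in the frame of focus between -0.02 and 0.02 m and angle between casting_1's own z axis and vertical below 0.2 rad and linear speed of casting_1 below 0.02 m/s and contact force between the fingers and casting_1 above 1 N and contact force between casting_1 and microscope below 0.1 N and height (world z) of casting_2 below 0.007 m and angle between casting_2's own z axis and vertical below 0.1 rad and contact force between the fingers and casting_2 below 0.1 N and contact force between casting_2 and mat between 0.5 and 2.6 N) or (x of casting_2_ball in the frame of focus between -0.015 and 0.015 m and z of casting_2_ball in the frame of focus between -0.015 and 0.015 m and y of casting_2_ball in the frame of focus between -0.02 and 0.02 m and angle between casting_2's own z axis and vertical below 0.2 rad and linear speed of casting_2 below 0.02 m/s and contact force between the fingers and casting_2 above 1 N and contact force between casting_2 and microscope below 0.1 N and height (world z) of casting_1 below 0.007 m and angle between casting_1's own z axis and vertical below 0.1 rad and contact force between the fingers and casting_1 below 0.1 N and contact force between casting_1 and mat between 0.5 and 2.6 N))); the arm keeps its last pose, push and grip.
It fails at once if a casting is knocked over (angle between any of casting_1, casting_2's own z axis and vertical above 0.7 rad).
It fails at once if a casting is knocked against the microscope (contact force between any of casting_1, casting_2 and microscope above 3 N).
It fails at once if the bottle or the bracelet is moved by more than 30 mm (distance of any of bottle, bracelet from where it was at the start of the episode above 0.03 m).
It also fails if it takes over 72 s, if anything falls off the work surface, if the arm or the gripper's body presses on something with over 40 N, if the wrist force passes 120 N, or if a joint passes its speed limit or range.

## Robot

A 6-joint arm with a two-finger parallel gripper is mounted at the origin on a cart in front of the work surface, level with it; the furniture and walls round the work are solid. World frame = base frame: x ahead of the robot, y to its left, z up, the work surface at z = 0. Lengths are in m, angles in degrees, forces in N, time in s.
With the tool pointing down it reaches from about 0.35 to 0.975 m from the base axis. Payload 17.4 kg.
Tool frame: the origin (TCP) lies on the centre line of the jaws, within the pads' length; the fingertips stand 17 mm ahead of it and the grasp point (between the pads) lies 2 mm behind it (nose_length is the distance from the TCP to the fingertips, in m); z points along the fingers, y is the line along which they close (so a half turn about z gives the same grasp; the last joint's range is limited). The gripper opens to 85 mm and grips with 20 to 120 N. Pads are 22 mm wide; open, the fingers measure 114 mm over their backs; the gripper's body (76 mm by 85 mm) begins 54 mm behind the grasp point. The pads swing forward as they close: fully open they stand 13 mm farther back than shut.
Start: joints at [64.698, 6.646, 82.598, -0, 90.757, -2.166], TCP at [0.265, 0.621, 0.225] pointing down, gripper open.
Joint ranges: [-162.19, 162.19], [-47.58, 125.68], [4.15, 143.07], [-65.23, 245.23], [0.69, 171.88], [-170.13, 170.13]. Speed limits (degrees/s): [108.29, 108.29, 127.2, 180, 180, 180].

## Interface

Orientations are given as a 3x3 rotation matrix whose columns are the frame's x, y, z axes.
In Python, from workcell import read_state, get_image, close_job, nose_length gives the robot as it stands. The module is installed in compiled form; this text tells all that it offers.
- The arm moves only by the shell command python3 -m inch 'ROWS'. ROWS is JSON, a list of rows, each an object with "dp": the shift along the world's x, y, z in mm, a list of three; "angular": the turn, a rotation vector about the world's x, y, z in units of 10 degrees (1.0 is 10 degrees), a list of three; "grip": the closure, from 0 (fully open) to 1 (shut). A call has 1 to 5 rows; each row shifts and turns the commanded pose from where the row before left it; what a row does not reach is not made up. A row lasts 1/8 s, in which the tool goes at most 62.5 mm and 10.7 degrees, less where a joint would pass 70% of its speed; a pose out of reach is approached as far as the arm can. A call with a gripper value outside its range is refused whole. The fingers move at their own pace and stop on an object; the grip force is fixed at half the most. Time passes only in rows, so rows that do not move let the fingers close. It gives the time, the measured TCP pose, the force, the opening and the grip force at its end, in the units of the state.
- read_state(): the state, without advancing time (a new reading comes with each control period).
- get_image(name): name is "scene" or "top" or "wrist"; returns a dict with "pixels" (384x512x3 uint8, blue, green, red), "depth" (384x512 float32, m along the optical axis (not along the pixel's ray), 0 where there is no reading), "mtx" (3x3 intrinsics, pixels), "R" (3x3) and "t" (3): a world point X has camera coordinates R X + t; the wrist camera has in their place "hand_eye" (4x4, takes a point from camera to tool coordinates, whose origin is the TCP and whose axes are the flange's). Camera axes: x right, y down, z forward; pixel columns grow to the right and rows downward; lengths in m; the calibration is good to about 2 mm. A picture is of the moment at which its call begins: read the wrist's pose just before it.
- close_job(): hands the job in; it is judged then, once.
The state is a dict: "t": time; "qpos": joint angles; "qvel": joint speeds; "effort": joint torques, N m; "position": TCP position; "ee_rot": TCP orientation; "contact_force": force on the tool from outside, world axes, zero at the start; "wrist_torque": the same for the moment, N m; "gripper_width": opening from 0.0 (shut) to 1.0 (fully open); "grip_force": force on a finger pad.
Only numpy, scipy, OpenCV 4.12 (cv2) and the standard library are available. Lean on these libraries where they do the work, as an engineer would, in place of code of your own. Each camera call takes 0.05 s, during which the arm holds its last target. There are 200 camera calls.

## Working session

There is one attempt and no reset: what is moved stays moved. The work goes in short steps, Python scripts to look and compute and a shell command to move; the robot and the scene stay as the last step left them, time stands still between calls to the robot, and variables do not carry over. Pictures are saved under pics/ and viewed, at most 10 in all, crops included, and the job is handed in when it is done.

```bash
mkdir -p pics; cat > h.py <<'E'
import numpy as np, cv2
from workcell import read_state, get_image, nose_length
def cloud(im):
    d=im["depth"]; h,w=d.shape; u,v=np.meshgrid(np.arange(w),np.arange(h)); K=im["mtx"]
    c=np.stack([(u-K[0,2])/K[0,0]*d,(v-K[1,2])/K[1,1]*d,d],-1)
    return (c-im["t"])@im["R"]   # R^T (c-t)
E
python3 - <<'E'
from h import *
for n in("top","scene"):
    im=get_image(n); cv2.imwrite(f"pics/{n}.png",im["pixels"]); np.savez(n+".npz",**im)
s=read_state(); print(s["position"],s["ee_rot"],s["gripper_width"],nose_length)
E
```

```text
[0.26516012 0.62055522 0.22386488] [[-9.19576701e-01  3.92910315e-01 -4.19222784e-04]
 [ 3.92910537e-01  9.19576278e-01 -8.83168275e-04]
 [ 3.85014017e-05 -9.76858018e-04 -9.99999522e-01]] 0.9979119019196758 0.017
```

View pics/top.png

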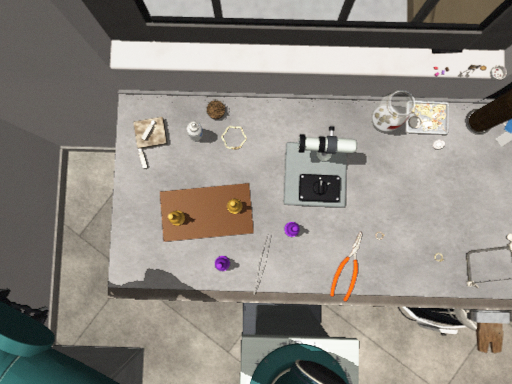

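View pics/scene.png

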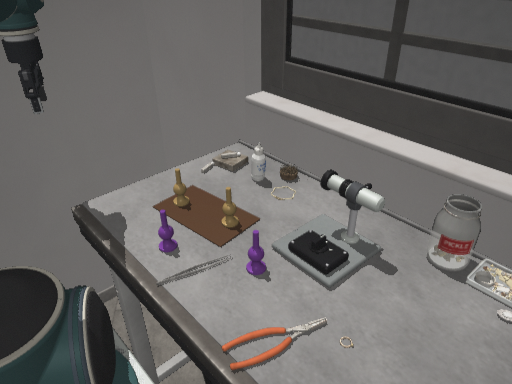

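The top view shows castings at (178,218) and (236,206) on the mat, and the microscope base at u 285–347, v 142–207 with the ring light on its left end (~300,143). The knob is near (320,187) and the purple look-alikes are at (292,229) and (222,263).

```bash
python3 - <<'E'
from h import *
im=dict(np.load("top.npz")); P=cloud(im); px=im["pixels"]
def rect(mask,name,m):
    m=mask.copy(); n,l,st,_=cv2.connectedComponentsWithStats(m.astype(np.uint8)); k=1+np.argmax(st[1:,4]); q=P[l==k][:,:2].astype(np.float32)
    r=cv2.minAreaRect(q*1000); print(name,r,len(q)); return r
Z=P[...,2]; u,v=np.meshgrid(np.arange(512),np.arange(384))
box=lambda a,b,c,d:(u>=a)&(u<b)&(v>=c)&(v<d)
print("bench z",np.median(Z[box(260,280,170,200)]))
rect(box(275,360,130,215)&(Z>.010)&(Z<.05),"base",0)
rect(box(275,360,165,215)&(Z>.028)&(Z<.045),"housing",0)
rect(box(290,365,130,160)&(Z>.125)&(Z<.175),"tube",0)
b=px.astype(int); brown=(b[...,2]>b[...,0]+30)&box(155,260,178,246)
rect(brown,"mat",0)
m=box(305,335,175,200)&(Z>.05)&(Z<.07); q=P[m]; print("bar",len(q),q.mean(0),cv2.minAreaRect((q[:,:2]*1000).astype(np.float32)))
for a,c in((178,218),(236,206),(292,229),(222,263),(194,129),(234,136)):
    w=box(a-13,a+13,c-14,c+14)
    if c==129: q=P[w&(Z>.03)]
    elif c==136: q=P[w&(Z>.002)]
    else:
        for lo,hi in((.06,.115),(.03,.06),(.008,.03)):
            q=P[w&(Z>lo)&(Z<hi)]; print((a,c),lo,len(q),np.median(q,0).round(3), ((q.min(0)+q.max(0))/2).round(3))
        continue
    print((a,c),len(q),q.mean(0))
print(-im["R"].T@im["t"])
E
```

```text
bench z 0.0006050535533652166
base ((593.6107177734375, -33.667274475097656), (170.37342834472656, 174.4217529296875), 88.63429260253906) 3331
housing ((554.2371215820312, -43.30831527709961), (110.45254516601562, 74.40666961669922), 88.72930908203125) 1013
tube ((658.5698852539062, -43.77203369140625), (59.71636962890625, 141.93431091308594), 0.5587565302848816) 903
mat ((479.8808288574219, 262.69464111328125), (146.5702667236328, 258.2245178222656), 6.759034156799316) 4580
bar 64 [ 0.5548996  -0.04241169  0.06073705] ((554.7575073242188, -42.966373443603516), (34.85356521606445, 11.344403266906738), 0.2176503688097)
(178, 218) 0.06 50 [0.463 0.341 0.084] [0.463 0.342 0.084]
(178, 218) 0.03 79 [0.461 0.337 0.055] [0.463 0.342 0.051]
(178, 218) 0.008 85 [0.46  0.332 0.01 ] [0.464 0.342 0.013]
(236, 206) 0.06 43 [0.499 0.186 0.083] [0.501 0.187 0.083]
(236, 206) 0.03 85 [0.497 0.185 0.056] [0.5   0.186 0.054]
(236, 206) 0.008 81 [0.489 0.179 0.01 ] [0.502 0.183 0.013]
(292, 229) 0.06 27 [0.442 0.029 0.096] [0.442 0.028 0.081]
(292, 229) 0.03 104 [0.44  0.03  0.052] [0.441 0.028 0.05 ]
(292, 229) 0.008 19 [0.433 0.041 0.009] [0.441 0.032 0.012]
(222, 263) 0.06 32 [0.344 0.214 0.097] [0.343 0.215 0.081]
(222, 263) 0.03 101 [0.344 0.212 0.051] [0.343 0.215 0.049]
(222, 263) 0.008 18 [0.357 0.205 0.01 ] [0.349 0.209 0.009]
(194, 129) 230 [0.68270306 0.28963489 0.11479949]
(234, 136) 170 [0.68680519 0.19528995 0.03115493]
[0.42230079 0.12585452 1.18033827]
```

```bash
python3 -m inch '[{"dp":[22,-51,0],"angular":[0,0,0.17],"grip":0},{"dp":[22,-51,0],"angular":[0,0,0.17],"grip":0},{"dp":[22,-51,0],"angular":[0,0,0.17],"grip":0},{"dp":[22,-51,0],"angular":[0,0,0.17],"grip":0},{"dp":[22,-51,0],"angular":[0,0,0.17],"grip":0}]'
python3 -m inch '[{"dp":[22,-51,0],"angular":[0,0,0.17],"grip":0},{"dp":[22,-51,0],"angular":[0,0,0.17],"grip":0},{"dp":[22,-51,0],"angular":[0,0,0.17],"grip":0},{"dp":[22,-51,0],"angular":[0,0,0.17],"grip":0},{"dp":[22,-51,0],"angular":[0,0,0.17],"grip":0}]'
python3 -m inch '[{"dp":[22,-51,0],"angular":[0,0,0.2],"grip":0},{"dp":[22,-51,0],"angular":[0,0,0.2],"grip":0},{"dp":[4,-1,0],"angular":[0,0,0.2],"grip":0},{"dp":[0,0,0],"angular":[0,0,0],"grip":0},{"dp":[0,0,0],"angular":[0,0,0],"grip":0}]'
python3 - <<'E'
from h import *
s=read_state(); im=get_image("wrist"); cv2.imwrite("pics/w1.png",im["pixels"])
print(s["position"],s["ee_rot"].round(3)); H=im["hand_eye"]; print(H.round(3))
K=im["mtx"]; d=im["depth"]; u,v=np.meshgrid(np.arange(512),np.arange(384))
c=np.stack([(u-K[0,2])/K[0,0]*d,(v-K[1,2])/K[1,1]*d,d],-1)
P=(c@H[:3,:3].T+H[:3,3])@s["ee_rot"].T+s["position"]
m=(d>0)&(P[...,2]>.054)&(P[...,2]<.068)&(np.hypot(P[...,0]-.555,P[...,1]+.043)<.03)
q=(P[m][:,:2]*1000).astype(np.float32); print(len(q),cv2.minAreaRect(q),P[m].mean(0))
E
```

```text
t: 0.72
position: [0.3755, 0.364, 0.2243]
ee_rot: [[-0.968, 0.251, -0.0], [0.251, 0.968, -0.0], [0.0, -0.0, -1.0]]
contact_force: [1.4, -0.3, -0.0]
gripper_width: 1.005
grip_force: 0.0
t: 1.35
position: [0.4855, 0.1089, 0.2244]
ee_rot: [[-0.994, 0.106, 0.0], [0.106, 0.994, 0.0], [-0.0, 0.0, -1.0]]
contact_force: [1.3, -0.0, 0.0]
gripper_width: 0.997
grip_force: 0.0
t: 1.98
position: [0.5329, 0.0087, 0.2245]
ee_rot: [[-1.0, 0.002, -0.0], [0.002, 1.0, 0.0], [0.0, 0.0, -1.0]]
contact_force: [0.3, 0.8, 0.3]
gripper_width: 1.002
grip_force: 0.0
[0.5328964  0.00872707 0.22450548] [[-1.     0.002 -0.   ]
 [ 0.002  1.     0.   ]
 [ 0.     0.    -1.   ]]
[[-0.001 -0.964 -0.266  0.065]
 [ 1.    -0.001 -0.001  0.   ]
 [ 0.    -0.266  0.964 -0.148]
 [ 0.     0.     0.     1.   ]]
276 ((557.747314453125, -40.61610412597656), (11.167847633361816, 35.341041564941406), 87.02668762207031) [ 0.55707034 -0.04043254  0.05946758]
```

View pics/w1.png

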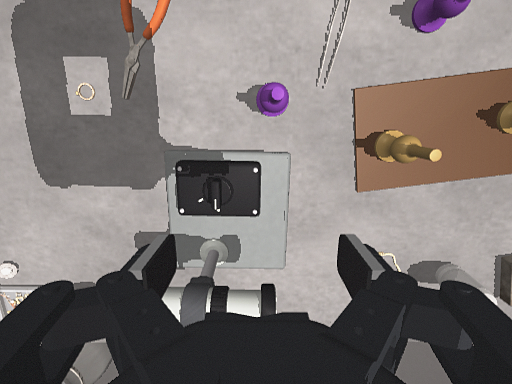

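The wrist view shows the knob at (216,192), its pointer toward +x and the "on" bar mark at (202,200), clockwise of it. Next I descend over the bar.

```bash
python3 -m inch '[{"dp":[12,-25,-10],"angular":[0,0,-0.07],"grip":0},{"dp":[11,-26,-30],"angular":[0,0,-0.08],"grip":0},{"dp":[0,0,-35],"angular":[0,0,0],"grip":0},{"dp":[0,0,-35],"angular":[0,0,0],"grip":0},{"dp":[0,0,-30],"angular":[0,0,0],"grip":0}]'
python3 -m inch '[{"dp":[0,0,-15],"angular":[0,0,0],"grip":0},{"dp":[0,0,-5],"angular":[0,0,0],"grip":0.5},{"dp":[0,0,0],"angular":[0,0,0],"grip":1},{"dp":[0,0,0],"angular":[0,0,0],"grip":1},{"dp":[0,0,0],"angular":[0,0,0],"grip":1}]'
python3 -m inch '[{"dp":[0,0,0],"angular":[0,0,0],"grip":1},{"dp":[0,0,0],"angular":[0,0,0],"grip":1}]'
```

```text
t: 2.65
position: [0.5558, -0.0423, 0.0833]
ee_rot: [[-1.0, 0.028, -0.0], [0.028, 1.0, 0.0], [0.0, 0.0, -1.0]]
contact_force: [-0.2, -0.2, -0.3]
gripper_width: 1.0
grip_force: 0.0
t: 3.28
position: [0.5565, -0.0433, 0.0653]
ee_rot: [[-1.0, 0.029, 0.001], [0.029, 1.0, -0.0], [-0.001, -0.0, -1.0]]
contact_force: [0.0, 0.9, -0.7]
gripper_width: 0.145
grip_force: 0.0
t: 3.52
position: [0.5563, -0.0433, 0.0646]
ee_rot: [[-1.0, 0.029, 0.0], [0.029, 1.0, -0.0], [-0.0, -0.0, -1.0]]
contact_force: [0.1, 0.1, 1.2]
gripper_width: -0.005
grip_force: 0.0
```

```bash
python3 - <<'E'
from h import *
im=get_image("wrist"); cv2.imwrite("pics/w2.png",im["pixels"])
s=read_state(); print(s["gripper_width"],s["grip_force"],s["position"])
E
```

```text
-0.0005029807060284901 0.0 [ 0.55625016 -0.04332234  0.06456945]
```

View pics/w2.png

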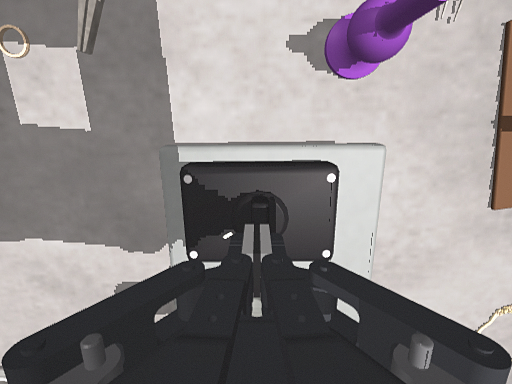

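```bash
python3 - <<'E'
from h import *
s=read_state(); im=get_image("wrist"); H=im["hand_eye"]
K=im["mtx"]; d=im["depth"]; u,v=np.meshgrid(np.arange(512),np.arange(384))
c=np.stack([(u-K[0,2])/K[0,0]*d,(v-K[1,2])/K[1,1]*d,d],-1)
T=c@H[:3,:3].T+H[:3,3]; P=T@s["ee_rot"].T+s["position"]
for uu in (235,248,255,262,268,280):
    for vv in range(196,290,8): print(uu,vv,d[vv,uu].round(3),(P[vv,uu]*1000).round(0))
cv2.imwrite("pics/w3.png",cv2.resize(cv2.convertScaleAbs(im["pixels"][170:320,170:350],alpha=2,beta=30),None,fx=4,fy=4,interpolation=0))
E
```

```text
235 196 0.184 [542. -57.  36.]
235 204 0.186 [548. -57.  36.]
235 212 0.181 [551. -57.  42.]
235 220 0.183 [557. -57.  42.]
235 228 0.185 [563. -58.  41.]
235 236 0.143 [551. -54.  81.]
235 244 0.134 [551. -53.  91.]
235 252 0.127 [552. -53.  98.]
235 260 0.105 [544. -51. 119.]
235 268 0.103 [546. -51. 122.]
235 276 0.099 [546. -50. 126.]
235 284 0.084 [541. -49. 140.]
248 196 0.181 [541. -48.  39.]
248 204 0.179 [546. -48.  42.]
248 212 0.18 [551. -48.  43.]
248 220 0.182 [557. -49.  42.]
248 228 0.145 [548. -47.  79.]
248 236 0.135 [548. -47.  89.]
248 244 0.124 [547. -47. 100.]
248 252 0.117 [547. -46. 107.]
248 260 0.109 [546. -46. 115.]
248 268 0.103 [546. -46. 121.]
248 276 0.098 [546. -46. 126.]
248 284 0.098 [549. -46. 127.]
255 196 0.176 [540. -43.  44.]
255 204 0.162 [541. -43.  59.]
255 212 0.162 [546. -44.  60.]
255 220 0.164 [551. -44.  60.]
255 228 0.143 [547. -43.  80.]
255 236 0.133 [547. -43.  91.]
255 244 0.126 [547. -43.  98.]
255 252 0.117 [547. -43. 107.]
255 260 0.117 [550. -43. 108.]
255 268 0.118 [554. -44. 108.]
255 276 0.12 [558. -44. 107.]
255 284 0.12 [562
[... 427 characters left out ...]
65 [542. -35.  56.]
268 212 0.164 [546. -36.  58.]
268 220 0.165 [551. -36.  58.]
268 228 0.144 [548. -37.  79.]
268 236 0.135 [548. -37.  89.]
268 244 0.126 [548. -37.  98.]
268 252 0.118 [548. -38. 106.]
268 260 0.109 [546. -38. 115.]
268 268 0.103 [546. -38. 122.]
268 276 0.098 [546. -38. 127.]
268 284 0.09 [544. -39. 134.]
280 196 0.184 [543. -27.  36.]
280 204 0.181 [547. -27.  41.]
280 212 0.181 [552. -27.  42.]
280 220 0.182 [558. -27.  42.]
280 228 0.184 [564. -27.  42.]
280 236 0.143 [552. -30.  81.]
280 244 0.135 [552. -31.  90.]
280 252 0.126 [551. -32.  99.]
280 260 0.106 [545. -33. 117.]
280 268 0.103 [546. -34. 121.]
280 276 0.099 [547. -34. 126.]
280 284 0.087 [543. -35. 137.]
```

View pics/w3.png

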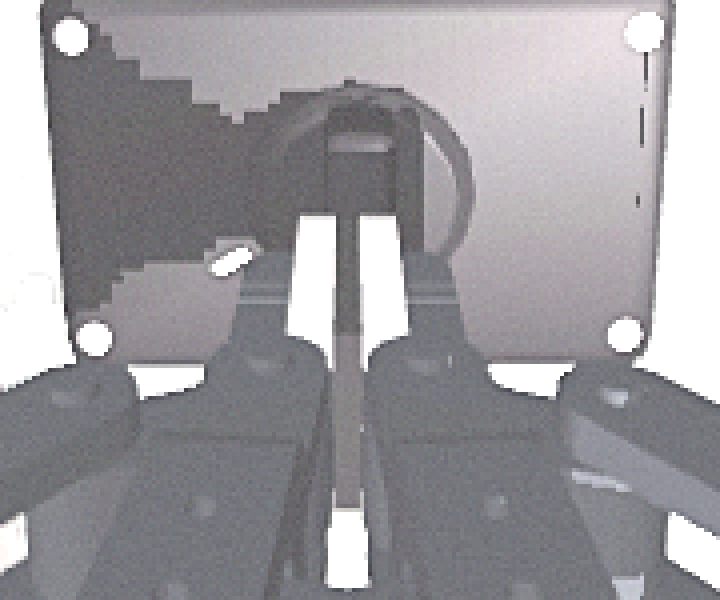

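The jaws shut above the bar: the depth image puts the fingertips at z≈0.078, about 30 mm higher than the nose length suggests. I reopen partway, go lower while watching the force, and check the tip height.

```bash
cat >> h.py <<'E'
def wrist():
    s=read_state(); im=get_image("wrist"); H=im["hand_eye"]; K=im["mtx"]; d=im["depth"]; u,v=np.meshgrid(np.arange(512),np.arange(384))
    c=np.stack([(u-K[0,2])/K[0,0]*d,(v-K[1,2])/K[1,1]*d,d],-1)
    T=c@H[:3,:3].T+H[:3,3]; return s,im,T,T@s["ee_rot"].T+s["position"]
def tips():
    s,im,T,P=wrist(); d=im["depth"]
    m=(d>.03)&(abs(T[...,0]-.009)<.006)&(T[...,2]>-.06)&(T[...,2]<.03)&(abs(T[...,1])<.06)
    for lo,hi in((-.06,0),(0,.06)):
        q=T[m&(T[...,1]>lo)&(T[...,1]<hi)]; 
        if len(q): print("finger T max z",np.percentile(q[:,2],[50,90,98,100]).round(3),"y",np.percentile(q[:,1],[2,98]).round(3))
    print(s["position"],s["gripper_width"],s["grip_force"],s["contact_force"])
E
python3 -m inch '[{"dp":[0,0,0],"angular":[0,0,0],"grip":0.55},{"dp":[0,0,0],"angular":[0,0,0],"grip":0.55},{"dp":[0,0,0],"angular":[0,0,0],"grip":0.55},{"dp":[0,0,0],"angular":[0,0,0],"grip":0.55}]'
python3 -c "from h import *;tips()"
python3 -m inch '[{"dp":[0,0,-8],"angular":[0,0,0],"grip":0.55},{"dp":[0,0,-7],"angular":[0,0,0],"grip":0.55},{"dp":[0,0,0],"angular":[0,0,0],"grip":0.55}]'
python3 -c "from h import *;tips()"
```

```text
t: 4.12
position: [0.5562, -0.0433, 0.0645]
ee_rot: [[-1.0, 0.029, -0.0], [0.029, 1.0, -0.0], [0.0, -0.0, -1.0]]
contact_force: [-0.2, -0.5, 0.7]
gripper_width: 0.445
grip_force: 0.0
finger T max z [-0.029  0.029  0.029  0.03 ] y [-0.049 -0.002]
finger T max z [-0.026  0.029  0.029  0.03 ] y [0.002 0.051]
[ 0.55620848 -0.04329608  0.06449193] 0.4453989827115668 0.0 [-0.1513992  -0.47455451  0.65153788]
t: 4.55
position: [0.5558, -0.0432, 0.0485]
ee_rot: [[-1.0, 0.029, -0.001], [0.029, 1.0, 0.0], [0.001, 0.0, -1.0]]
contact_force: [0.3, 0.1, -0.3]
gripper_width: 0.449
grip_force: 0.0
finger T max z [-0.023  0.013  0.014  0.02 ] y [-0.05  -0.002]
finger T max z [-0.019  0.013  0.014  0.018] y [0.002 0.053]
[ 0.55576392 -0.04324582  0.04850257] 0.4490849818816821 0.0 [ 0.33757162  0.07007707 -0.34470318]
```

```bash
python3 -m inch '[{"dp":[0,0,-5],"angular":[0,0,0],"grip":0.55},{"dp":[0,0,-5],"angular":[0,0,0],"grip":0.55},{"dp":[0,0,-4],"angular":[0,0,0],"grip":0.55},{"dp":[0,0,0],"angular":[0,0,0],"grip":0.55}]'
python3 -m inch '[{"dp":[0,0,0],"angular":[0,0,0],"grip":1},{"dp":[0,0,0],"angular":[0,0,0],"grip":1},{"dp":[0,0,0],"angular":[0,0,0],"grip":1},{"dp":[0,0,0],"angular":[0,0,0],"grip":1},{"dp":[0,0,0],"angular":[0,0,0],"grip":1}]'
```

```text
t: 5.1
position: [0.556, -0.0433, 0.0351]
ee_rot: [[-1.0, 0.029, -0.001], [0.029, 1.0, 0.0], [0.001, 0.0, -1.0]]
contact_force: [0.1, 0.1, 0.3]
gripper_width: 0.451
grip_force: 0.0
t: 5.72
position: [0.557, -0.0417, 0.0368]
ee_rot: [[-1.0, 0.028, 0.002], [0.028, 1.0, 0.003], [-0.002, 0.003, -1.0]]
contact_force: [-0.7, 15.7, 9.2]
gripper_width: 0.113
grip_force: 60.0
```

Now it's gripped at 60 N. I ease the side load by 2 mm, then turn clockwise.

```bash
python3 -m inch '[{"dp":[0,2,2],"angular":[0,0,0],"grip":1},{"dp":[0,0,0],"angular":[0,0,-0.8],"grip":1},{"dp":[0,0,0],"angular":[0,0,-0.8],"grip":1},{"dp":[0,0,0],"angular":[0,0,-0.8],"grip":1},{"dp":[0,0,0],"angular":[0,0,-0.8],"grip":1}]'
python3 -m inch '[{"dp":[0,0,0],"angular":[0,0,-0.8],"grip":1},{"dp":[0,0,0],"angular":[0,0,-0.8],"grip":1},{"dp":[0,0,0],"angular":[0,0,-0.8],"grip":1},{"dp":[0,0,0],"angular":[0,0,-0.4],"grip":1},{"dp":[0,0,0],"angular":[0,0,0],"grip":1}]'
python3 -c "from h import *;s=read_state();print(s['wrist_torque'])"
```

```text
t: 6.35
position: [0.5567, -0.0417, 0.0371]
ee_rot: [[-0.83, 0.558, 0.001], [0.558, 0.83, -0.001], [-0.002, -0.0, -1.0]]
contact_force: [8.4, -4.2, -11.3]
gripper_width: 0.11
grip_force: 60.1
t: 6.98
position: [0.5564, -0.042, 0.0371]
ee_rot: [[-0.474, 0.88, 0.001], [0.88, 0.474, -0.001], [-0.001, -0.0, -1.0]]
contact_force: [5.7, -5.6, -9.6]
gripper_width: 0.111
grip_force: 60.4
[-1.03619421 -1.04953857  0.3073301 ]
```

```bash
python3 -m inch '[{"dp":[0,0,0],"angular":[0,0,0],"grip":0.5},{"dp":[0,0,0],"angular":[0,0,0],"grip":0.5},{"dp":[0,0,0],"angular":[0,0,0],"grip":0.5},{"dp":[0,0,15],"angular":[0,0,0],"grip":0.3},{"dp":[0,0,40],"angular":[0,0,0],"grip":0}]'
python3 -m inch '[{"dp":[0,10,50],"angular":[0,0,0],"grip":0},{"dp":[-5,50,30],"angular":[0,0,0],"grip":0},{"dp":[-12,50,0],"angular":[0,0,0],"grip":0},{"dp":[-12,50,0],"angular":[0,0,0],"grip":0},{"dp":[-12,50,0],"angular":[0,0,0],"grip":0}]'
python3 -m inch '[{"dp":[-12,20,0],"angular":[0,0,0],"grip":0},{"dp":[0,0,0],"angular":[0,0,0],"grip":0},{"dp":[0,0,0],"angular":[0,0,0],"grip":0}]'
python3 - <<'E'
from h import *
im=get_image("scene"); cv2.imwrite("pics/s2.png",cv2.resize(im["pixels"][140:300,130:400],None,fx=2.9,fy=2.9))
s,im,T,P=wrist(); print(s["position"],s["contact_force"]); np.savez("w.npz",P=P,T=T,px=im["pixels"])
for x,y in((.463,.342),(.500,.187)):
  for lo,hi in((.075,.11),(.03,.062),(.006,.025)):
    q=P[(P[...,2]>lo)&(P[...,2]<hi)&(np.hypot(P[...,0]-x,P[...,1]-y)<.035)]
    if len(q): print(lo,len(q),q.mean(0).round(4),((q.min(0)+q.max(0))/2).round(4))
E
```

```text
t: 7.6
position: [0.5554, -0.0412, 0.0925]
ee_rot: [[-0.475, 0.88, -0.003], [0.88, 0.475, 0.0], [0.002, -0.002, -1.0]]
contact_force: [0.5, -0.5, 0.4]
gripper_width: 0.889
grip_force: 0.0
t: 8.22
position: [0.5147, 0.1703, 0.174]
ee_rot: [[-0.475, 0.88, 0.001], [0.88, 0.475, 0.0], [-0.0, 0.002, -1.0]]
contact_force: [1.1, 0.2, -0.0]
gripper_width: 1.0
grip_force: 0.0
t: 8.6
position: [0.5035, 0.1883, 0.1732]
ee_rot: [[-0.475, 0.88, 0.001], [0.88, 0.475, 0.0], [-0.0, 0.001, -1.0]]
contact_force: [0.0, 0.2, -0.0]
gripper_width: 1.0
grip_force: 0.0
[0.50360441 0.1880614  0.1730167 ] [ 0.21384314 -0.1921105   0.25238321]
0.075 124 [0.4684 0.3404 0.0832] [0.4676 0.3417 0.0844]
0.03 927 [0.4682 0.3387 0.054 ] [0.4672 0.3432 0.0514]
0.006 646 [0.4677 0.3353 0.0108] [0.4625 0.3393 0.012 ]
0.075 248 [0.5032 0.1904 0.0963] [0.5039 0.1887 0.0891]
0.03 579 [0.5016 0.1933 0.0543] [0.5038 0.1893 0.0522]
0.006 332 [0.499  0.1984 0.0104] [0.5041 0.1911 0.0106]
```

View pics/s2.png

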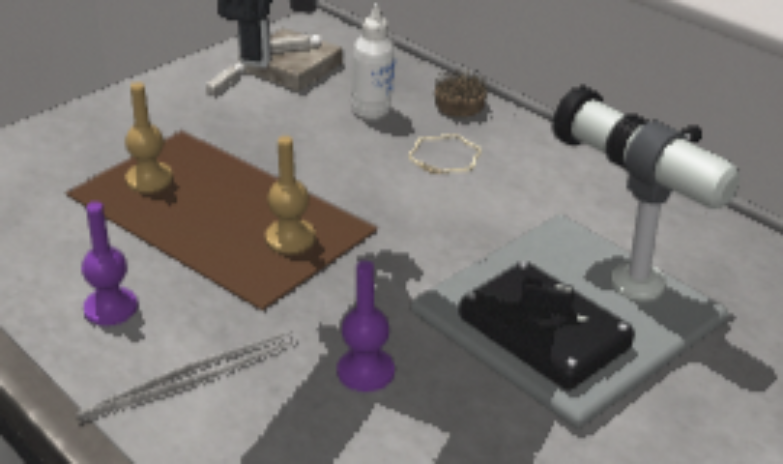

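Everything is standing in the scene view: the castings are at (148,150) and (288,200) and the knob bar has turned. I confirm its angle from depth, then descend on the nearer casting.

```bash
python3 - <<'E'
from h import *
im=get_image("top"); P=cloud(im); Z=P[...,2]
m=(Z>.05)&(Z<.07)&(np.hypot(P[...,0]-.555,P[...,1]+.043)<.03)
print(m.sum(),cv2.minAreaRect((P[m][:,:2]*1000).astype(np.float32)))
E
python3 -m inch '[{"dp":[0,0,-35],"angular":[0,0,0],"grip":0},{"dp":[0,0,-35],"angular":[0,0,0],"grip":0.3},{"dp":[0,0,-25],"angular":[0,0,0],"grip":0.5},{"dp":[0,0,-16],"angular":[0,0,0],"grip":0.5},{"dp":[0,0,0],"angular":[0,0,0],"grip":0.5}]'
python3 -m inch '[{"dp":[0,0,0],"angular":[0,0,0],"grip":1},{"dp":[0,0,0],"angular":[0,0,0],"grip":1},{"dp":[0,0,0],"angular":[0,0,0],"grip":1},{"dp":[0,0,0],"angular":[0,0,0],"grip":1},{"dp":[0,0,0],"angular":[0,0,0],"grip":1}]'
```

```text
60 ((553.8682250976562, -42.43980407714844), (10.636675834655762, 35.47966384887695), 28.567384719848633)
t: 9.38
position: [0.503, 0.1883, 0.0608]
ee_rot: [[-0.475, 0.88, -0.001], [0.88, 0.475, -0.0], [0.0, -0.001, -1.0]]
contact_force: [-0.2, 0.3, -0.4]
gripper_width: 0.502
grip_force: 0.0
t: 10.0
position: [0.5037, 0.1889, 0.0625]
ee_rot: [[-0.475, 0.88, 0.001], [0.88, 0.475, 0.0], [-0.0, 0.001, -1.0]]
contact_force: [-1.0, -0.8, 7.0]
gripper_width: 0.121
grip_force: 58.8
```

Switch confirmed at about 60°. I lift a little and weigh.

```bash
python3 -m inch '[{"dp":[0,0,5],"angular":[0,0,0],"grip":1},{"dp":[0,0,10],"angular":[0,0,0],"grip":1},{"dp":[0,0,10],"angular":[0,0,0],"grip":1},{"dp":[0,0,0],"angular":[0,0,0],"grip":1},{"dp":[0,0,0],"angular":[0,0,0],"grip":1}]'
python3 -m inch '[{"dp":[0,0,0],"angular":[0,0,0],"grip":1},{"dp":[0,0,0],"angular":[0,0,0],"grip":1},{"dp":[0,0,0],"angular":[0,0,0],"grip":1}]'
python3 -m inch '[{"dp":[0,0,0],"angular":[0,0,0],"grip":1},{"dp":[0,0,0],"angular":[0,0,0],"grip":1}]'
```

```text
t: 10.62
position: [0.5031, 0.1887, 0.0864]
ee_rot: [[-0.475, 0.88, -0.0], [0.88, 0.475, -0.0], [0.0, -0.0, -1.0]]
contact_force: [1.2, -0.5, -2.1]
gripper_width: 0.119
grip_force: 58.5
t: 11.0
position: [0.5032, 0.1887, 0.0864]
ee_rot: [[-0.475, 0.88, -0.0], [0.88, 0.475, -0.0], [0.0, -0.0, -1.0]]
contact_force: [-0.0, -0.0, -1.7]
gripper_width: 0.117
grip_force: 58.5
t: 11.25
position: [0.5032, 0.1887, 0.0865]
ee_rot: [[-0.475, 0.88, -0.0], [0.88, 0.475, -0.0], [-0.0, -0.0, -1.0]]
contact_force: [0.0, -0.3, -3.0]
gripper_width: 0.122
grip_force: 58.5
```

```bash
python3 -m inch '[{"dp":[0,0,0],"angular":[0,0,0],"grip":1}]'|grep cont;python3 -m inch '[{"dp":[0,0,0],"angular":[0,0,0],"grip":1}]'|grep cont;python3 -m inch '[{"dp":[0,0,0],"angular":[0,0,0],"grip":1}]'|grep cont;python3 -m inch '[{"dp":[0,0,0],"angular":[0,0,0],"grip":1}]'|grep cont;python3 -m inch '[{"dp":[0,0,0],"angular":[0,0,0],"grip":1}]'|grep cont
```

```text
contact_force: [0.2, -0.5, -2.3]
contact_force: [0.0, -0.4, -3.0]
contact_force: [-0.1, -0.5, -2.6]
contact_force: [-0.5, 0.2, -2.5]
contact_force: [1.1, -1.2, -1.4]
```

```bash
python3 - <<'E'
from h import *
f=[]
for i in range(12): get_image("wrist"); f.append(read_state()["contact_force"][2])
print(np.mean(f),np.std(f))
s,im,T,P=wrist()
q=P[(P[...,2]>.02)&(P[...,2]<.1)&(np.hypot(P[...,0]-.504,P[...,1]-.188)<.03)]; print("foot/ball min z",np.percentile(q[:,2],[0,5]))
E
```

```text
-2.261103928695842 0.34893174260254944
foot/ball min z [0.02647304 0.03275206]
```

About 2.3 N, so this is the lighter one (the heavier would be at least 3.1 N). Set it back down.

```bash
python3 -m inch '[{"dp":[0,0,-8],"angular":[0,0,0],"grip":1},{"dp":[0,0,-8],"angular":[0,0,0],"grip":1},{"dp":[0,0,-5],"angular":[0,0,0],"grip":1},{"dp":[0,0,-2],"angular":[0,0,0],"grip":1},{"dp":[0,0,-1],"angular":[0,0,0],"grip":1}]'
python3 -m inch '[{"dp":[0,0,0],"angular":[0,0,0],"grip":1},{"dp":[0,0,0],"angular":[0,0,0],"grip":1}]'
```

```text
t: 13.15
position: [0.5033, 0.1887, 0.0626]
ee_rot: [[-0.475, 0.88, 0.0], [0.88, 0.475, -0.0], [-0.0, -0.0, -1.0]]
contact_force: [-1.4, -1.4, 4.1]
gripper_width: 0.119
grip_force: 59.2
t: 13.4
position: [0.5033, 0.1887, 0.0626]
ee_rot: [[-0.475, 0.88, 0.0], [0.88, 0.475, 0.0], [-0.0, 0.0, -1.0]]
contact_force: [0.3, -1.3, -2.1]
gripper_width: 0.122
grip_force: 58.7
```

```bash
python3 -m inch '[{"dp":[0,0,-0.5],"angular":[0,0,0],"grip":1},{"dp":[0,0,0],"angular":[0,0,0],"grip":1},{"dp":[0,0,0],"angular":[0,0,0],"grip":1}]'
python3 -m inch '[{"dp":[0,0,-0.5],"angular":[0,0,0],"grip":1},{"dp":[0,0,0],"angular":[0,0,0],"grip":1},{"dp":[0,0,0],"angular":[0,0,0],"grip":1}]'
```

```text
t: 13.78
position: [0.5034, 0.1887, 0.0626]
ee_rot: [[-0.475, 0.88, 0.0], [0.88, 0.475, 0.0], [-0.0, 0.0, -1.0]]
contact_force: [-3.0, -1.2, 5.5]
gripper_width: 0.12
grip_force: 59.2
t: 14.15
position: [0.5035, 0.1888, 0.0626]
ee_rot: [[-0.475, 0.88, 0.001], [0.88, 0.475, 0.0], [-0.0, 0.001, -1.0]]
contact_force: [-3.3, -1.0, 10.3]
gripper_width: 0.122
grip_force: 59.9
```

```bash
python3 -m inch '[{"dp":[0,0,1],"angular":[0,0,0],"grip":0.6},{"dp":[0,0,0],"angular":[0,0,0],"grip":0.5},{"dp":[0,0,0],"angular":[0,0,0],"grip":0.5},{"dp":[0,0,20],"angular":[0,0,0],"grip":0.5},{"dp":[0,0,40],"angular":[0,0,0],"grip":0.3}]'
python3 -m inch '[{"dp":[0,0,45],"angular":[0,0,0],"grip":0},{"dp":[-12,51,0],"angular":[0,0,0],"grip":0},{"dp":[-12,51,0],"angular":[0,0,0],"grip":0},{"dp":[-12,51,0],"angular":[0,0,0],"grip":0},{"dp":[0,0,0],"angular":[0,0,0],"grip":0}]'
python3 - <<'E'
from h import *
read_state(); get_image("wrist"); get_image("wrist")
s,im,T,P=wrist(); print(s["position"],s["contact_force"])
for x,y in((.467,.342),(.504,.189)):
  for lo,hi in((.075,.11),(.03,.062),(.006,.025)):
    q=P[(P[...,2]>lo)&(P[...,2]<hi)&(np.hypot(P[...,0]-x,P[...,1]-y)<.035)]
    if len(q): print(lo,len(q),q.mean(0).round(4),((q.min(0)+q.max(0))/2).round(4))
f=[]
for i in range(8): get_image("wrist"); f.append(read_state()["contact_force"][2])
print("free",np.mean(f))
E
```

```text
t: 14.78
position: [0.5026, 0.1885, 0.1231]
ee_rot: [[-0.475, 0.88, -0.002], [0.88, 0.475, -0.001], [0.0, -0.002, -1.0]]
contact_force: [1.1, -0.2, 1.1]
gripper_width: 0.691
grip_force: 0.0
t: 15.4
position: [0.4663, 0.3444, 0.1687]
ee_rot: [[-0.478, 0.878, 0.0], [0.878, 0.478, 0.001], [0.001, 0.001, -1.0]]
contact_force: [0.7, -0.4, 0.3]
gripper_width: 1.0
grip_force: 0.0
[0.46719051 0.34190843 0.16846958] [-0.76231214 -0.06006066 -0.19467011]
0.075 255 [0.4661 0.3473 0.0966] [0.4667 0.3458 0.0895]
0.03 605 [0.4645 0.3502 0.0543] [0.4669 0.3462 0.0518]
0.006 341 [0.4617 0.3554 0.0103] [0.467  0.3488 0.0103]
0.03 442 [0.5006 0.1997 0.0506] [0.5038 0.1954 0.0481]
0.006 555 [0.5024 0.1966 0.0125] [0.5046 0.1906 0.0155]
free 0.12773375960399339
```

```bash
python3 -m inch '[{"dp":[0,3,-35],"angular":[0,0,0],"grip":0},{"dp":[0,0,-35],"angular":[0,0,0],"grip":0.3},{"dp":[0,0,-25],"angular":[0,0,0],"grip":0.5},{"dp":[0,0,-11],"angular":[0,0,0],"grip":0.5},{"dp":[0,0,0],"angular":[0,0,0],"grip":0.5}]'
python3 -m inch '[{"dp":[0,0,0],"angular":[0,0,0],"grip":1},{"dp":[0,0,0],"angular":[0,0,0],"grip":1},{"dp":[0,0,0],"angular":[0,0,0],"grip":1},{"dp":[0,0,0],"angular":[0,0,0],"grip":1},{"dp":[0,0,0],"angular":[0,0,0],"grip":1}]'
python3 -m inch '[{"dp":[0,0,5],"angular":[0,0,0],"grip":1},{"dp":[0,0,15],"angular":[0,0,0],"grip":1},{"dp":[0,0,25],"angular":[0,0,0],"grip":1},{"dp":[0,0,25],"angular":[0,0,0],"grip":1},{"dp":[0,0,0],"angular":[0,0,0],"grip":1}]'
python3 - <<'E'
from h import *
f=[]
for i in range(14): get_image("wrist"); f.append(read_state()["contact_force"][2])
print("loaded",np.mean(f[4:]))
E
```

```text
t: 16.58
position: [0.4672, 0.3446, 0.0614]
ee_rot: [[-0.475, 0.88, -0.001], [0.88, 0.475, -0.0], [-0.0, -0.001, -1.0]]
contact_force: [0.1, 0.2, 0.5]
gripper_width: 0.501
grip_force: 0.0
t: 17.2
position: [0.4676, 0.345, 0.0625]
ee_rot: [[-0.475, 0.88, 0.001], [0.88, 0.475, 0.001], [0.0, 0.001, -1.0]]
contact_force: [-0.8, -1.5, 5.9]
gripper_width: 0.122
grip_force: 58.7
t: 17.82
position: [0.468, 0.3452, 0.1341]
ee_rot: [[-0.475, 0.88, 0.003], [0.88, 0.475, 0.002], [0.0, 0.004, -1.0]]
contact_force: [-1.2, 0.7, -4.2]
gripper_width: 0.121
grip_force: 58.8
loaded -3.750985288221936
```

3.75 N versus 2.26 N, so this is the heavier. Carry it to the focus, about (0.656, 0.0755), with the ball at z 0.135.

```bash
python3 -m inch '[{"dp":[0,0,20],"angular":[0,0,0],"grip":1},{"dp":[0,0,25],"angular":[0,0,0],"grip":1},{"dp":[15,-20,0],"angular":[0,0,0],"grip":1},{"dp":[25,-36,0],"angular":[0,0,0],"grip":1},{"dp":[25,-36,0],"angular":[0,0,0],"grip":1}]'
python3 -m inch '[{"dp":[25,-36,0],"angular":[0,0,0],"grip":1},{"dp":[25,-36,0],"angular":[0,0,0],"grip":1},{"dp":[25,-36,0],"angular":[0,0,0],"grip":1},{"dp":[25,-35,0],"angular":[0,0,0],"grip":1},{"dp":[15,-20,0],"angular":[0,0,0],"grip":1}]'
python3 -m inch '[{"dp":[8,-14,0],"angular":[0,0,0],"grip":1},{"dp":[0,0,-10],"angular":[0,0,0],"grip":1},{"dp":[0,0,-12],"angular":[0,0,0],"grip":1},{"dp":[0,0,-5],"angular":[0,0,0],"grip":1},{"dp":[0,0,0],"angular":[0,0,0],"grip":1}]'
python3 -m inch '[{"dp":[0,0,0],"angular":[0,0,0],"grip":1},{"dp":[0,0,0],"angular":[0,0,0],"grip":1}]'
python3 - <<'E'
from h import *
s,im,T,P=wrist(); print(s["position"],s["contact_force"])
m=(np.hypot(P[...,0]-.656,P[...,1]-.0755)<.03)
for lo,hi in((.09,.11),(.115,.15)):
    q=P[m&(P[...,2]>lo)&(P[...,2]<hi)]; print(lo,len(q),((q.min(0)+q.max(0))/2).round(4))
for n in("scene","top"):
    im=get_image(n); P=cloud(im)
    m=(np.hypot(P[...,0]-.656,P[...,1]-.0755)<.035)
    q=P[m&(P[...,2]>.112)&(P[...,2]<.158)]
    if len(q)>20:
        r=np.linalg.lstsq(np.c_[2*q,np.ones(len(q))],(q**2).sum(1),rcond=None)[0]; print(n,len(q),r[:3],np.sqrt(r[3]+r[:3]@r[:3]))
    if n=="scene": cv2.imwrite("pics/s3.png",cv2.resize(im["pixels"][60:300,130:450],None,fx=2.4,fy=2.4))
    # ring light front / tube
    q=P[(abs(P[...,0]-.655)<.04)&(P[...,1]>-.125)&(P[...,1]<.035)&(P[...,2]>.12)&(P[...,2]<.165)]
    if len(q): print("tube",n,len(q),np.percentile(q,[2,50,98],axis=0).round(4).tolist())
E
```

```text
t: 19.15
position: [0.533, 0.252, 0.1783]
ee_rot: [[-0.476, 0.88, 0.002], [0.88, 0.476, 0.001], [-0.0, 0.002, -1.0]]
contact_force: [0.6, 0.5, -3.3]
gripper_width: 0.121
grip_force: 58.9
t: 19.77
position: [0.6483, 0.0881, 0.1778]
ee_rot: [[-0.474, 0.881, 0.001], [0.881, 0.474, 0.0], [-0.0, 0.001, -1.0]]
contact_force: [0.6, 0.2, -4.0]
gripper_width: 0.116
grip_force: 58.7
t: 20.4
position: [0.6548, 0.0763, 0.1489]
ee_rot: [[-0.476, 0.88, -0.001], [0.88, 0.476, 0.0], [0.0, -0.001, -1.0]]
contact_force: [-0.1, -0.1, -4.1]
gripper_width: 0.118
grip_force: 58.8
t: 20.65
position: [0.6553, 0.0758, 0.1499]
ee_rot: [[-0.475, 0.88, 0.001], [0.88, 0.475, 0.0], [-0.0, 0.001, -1.0]]
contact_force: [-0.1, -0.4, -3.4]
gripper_width: 0.12
grip_force: 58.8
[0.65532612 0.07582106 0.14994032] [-0.08390718 -0.36143286 -3.39603452]
0.09 960 [0.6559 0.0798 0.098 ]
0.115 1203 [0.6556 0.08   0.1384]
scene 194 [0.65390528 0.07653551 0.13350772] 0.016782288978516604
tube scene 1237 [[0.6314, -0.1149, 0.1234], [0.6401, -0.0547, 0.1449], [0.6764, 0.0233, 0.1565]]
top 46 [0.65051913 0.07649138 0.13609624] 0.014193330174443897
tube top 536 [[0.6327, -0.1117, 0.1342], [0.6473, -0.0676, 0.1505], [0.667, 0.0261, 0.1593]]
```

View pics/s3.png

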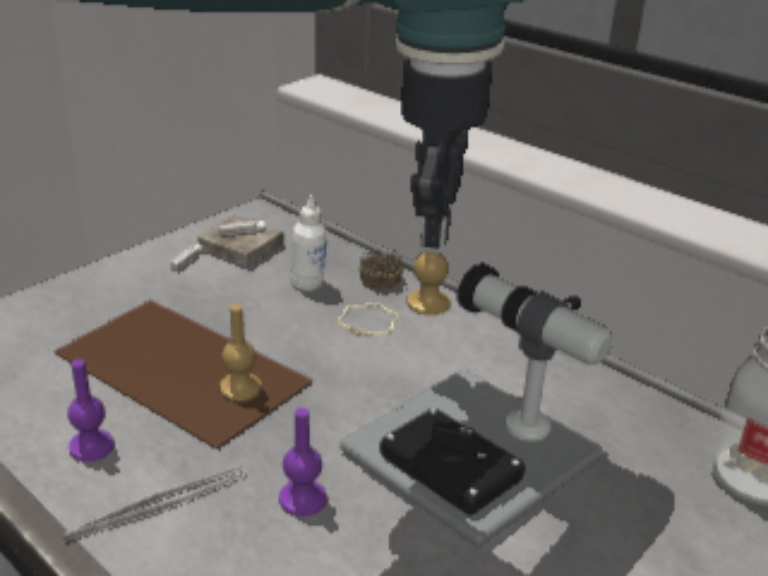

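The scene view shows the heavy casting upright at (430,275) in front of the ring light (475,288), with the light one standing on the mat at (238,365). The sphere fit puts the ball within about 3 mm of the focus.

```bash
python3 -c "
from workcell import close_job; print(close_job())"
```

```text
the job is handed in; nothing more can be done
None
```

I handed the job in with the switch at on, the lighter casting (about 2.3 N) standing let go on the mat, and the heavier one (about 3.75 N) held upright with its ball about 3 mm from the focus point; no verdict came back, and I confirmed the switch from its angle (about 60°), not by seeing the ring light lit.

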